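# Sweep the empty pot into the tilt-out bin

### The arm

A 6-joint arm with a two-finger parallel gripper is mounted at the origin on the work surface. World frame = base frame: x ahead of the robot, y to its left, z up, the work surface at z = 0. Lengths are in m, angles in rad, forces in N, time in s.
With the tool pointing down it reaches from about 0.225 to 0.875 m from the base axis. Payload 3.4 kg.
Tool frame: the origin (TCP) lies at the very end of the fingers, on their centre line; the grasp point (between the pads) lies 19 mm behind it; z points along the fingers, x is the direction in which the jaws open and shut, and the axes are right-handed (so a half turn about z gives the same grasp; the last joint's range is limited). The gripper opens to 85 mm and grips with 20 to 120 N. Pads are 22 mm wide; open, the fingers measure 114 mm over their backs; the gripper's body (76 mm by 85 mm) begins 54 mm behind the grasp point. The pads swing forward as they close: fully open they stand 13 mm farther back than shut.
Start: joints at [-0.121, 0.276, 1.505, -0, 1.361, -0.121], TCP at [0.575, -0, 0.231] pointing down, gripper open.
Joint ranges: [-2.89, 2.89], [-0.75, 2.08], [0.22, 2.7], [-1.18, 4.32], [0.11, 2.71], [-2.7, 2.7]. Speed limits (rad/s): [2.57, 2.57, 3.14, 3.14, 3.14, 3.14].

### API

Orientations are given as a unit quaternion [w, x, y, z].
In Python, from rig import manip gives the robot as it stands.
- The arm moves only by the tool send_rows, never from a script. Its argument "increments" is a list of rows, each a list of 5 numbers: the opening, from 0 (shut) to 1 (fully open), then the shift along the tool's x, y, z in m, then the turn about the tool's z in rad. A call has 1 to 8 rows; each row shifts and turns the commanded pose from where the row before left it, along the tool's axes as they then stand; what a row does not reach is not made up. A row lasts 1/8 s, in which the tool goes at most 62.5 mm and 10.7 degrees, less where a joint would pass 70% of its speed; a pose out of reach is approached as far as the arm can. A call is refused whole if a number of a shift passes 0.0625 or a number of a turn 0.188, either way. A call with a gripper value outside its range is refused whole. The fingers move at their own pace and stop on an object; "squeeze" is the grip in N (left out, the last holds). Time passes only in rows, so rows that do not move let the fingers close. It gives the time, the measured TCP pose, the force and the opening at its end, in the units of the state.
- manip.get_state(): the state, without advancing time (a new reading comes with each control period).
- manip.get_image(name): name is "scene" or "side" or "wrist"; returns the picture (420x560x3 uint8, red, green, blue); there is no depth.
- manip.calibration(name): a dict with "fx", "fy", "cx", "cy" (pixels), "camera_from_world" (4x4, takes a point from world to camera coordinates). Camera axes: x right, y up, looking along -z (the intrinsics and any distortion apply to the point x, -y, -z); pixel columns grow to the right and rows downward; lengths in m; the calibration is good to about 2 mm. A picture is of the moment at which its call begins: read the wrist's pose just before it. calibration takes no time and is no camera call; for the wrist camera it gives the pose at the moment of the call.
- manip.sign_off(): hands the job in, once; it reports no verdict.
The state is a dict: "clock": time; "qpos": joint angles; "qd": joint speeds; "effort": joint torques, N m; "position": TCP position; "ee_rot": TCP orientation; "contact_force": force on the tool from outside, world axes, zero at the start; "moment": the same for the moment, N m; "width": finger opening in m.
Only numpy, scipy, OpenCV 4.12 (cv2) and the standard library are available. Lean on these libraries where they do the work, as an engineer would, in place of code of your own. Each camera call takes 0.05 s, during which the arm holds its last target.

### The job

The small empty pot on the glass shelf is rubbish for the grey tilt-out bin below the shelf's front edge. With one finger push the bin's self-closing front outward, away from the shelf, and keep it open while the other finger sweeps the pot over the edge into the bin; then let the bin swing fully shut with the pot inside. Only push: do not pinch or lift the pot or shove the bin open with it, and leave the jar, the cup, the tray and the tin where they are.

Things in the scene. Friction and masses are not known exactly. Their poses are not given: they have to be found in the camera images.
- niche: Fixed cream wall niche with a level glass shelf, 820 mm wide, 260 mm deep, surface 190 mm above the table. Origin: on the table below the middle of the shelf's front edge (the lip); x points level into the niche, away from the robot, y along the lip, z up. The lip is the plane x = 0. Back wall at x = 260 mm, 235 mm high; jambs from y = +-410 mm outward, 270 mm high; open above.
- mount: Fixed bracket of the bin under the lip; it stands anywhere along the lip. Origin: on the bin's hinge axis, in the middle of the bin's width, 30 mm above the table, 160 mm below the shelf surface and 3 mm in front of the lip; x points level into the niche (square to the lip), y along the lip, z up.
- bin: Grey plastic tilt-out bin, 200 mm wide (y), walls 4 mm, turning about its lower front edge. Origin on the hinge axis at mid width, axes as the mount's when shut. Front panel: inner face at x = 0, up to z = 200 mm, so when shut it stands just before the lip and rises 40 mm above the shelf. Inner floor z = -4 mm; back wall at x = 96 mm, 86 mm high; cheeks at y = +-96 mm, up to 145 mm high.
- rim (a point): Middle of the front panel's upper edge, on its inner face, 200 mm from the hinge axis; moves with the bin.
- tilt (a joint): Tilt of the bin in rad: 0 shut (panel upright, shelf covering the mouth), growing to 0.72 as its top swings out to the mount's -x, towards the robot, opening a gap between lip and panel. A damped spring shuts it whenever let go, within about half a second; holding it open takes about 2 to 4 N at shelf height.
- pot: Small empty salve pot, loose, closed, about 30 g: a disc 40 mm across and 26 mm high, black plastic below with a flat aluminium lid. Origin: centre of its underside. It stands upright on the shelf behind the bin's panel, its centre 60 to 80 mm from the lip and within 35 mm of the bin's middle.
- jar: Closed brown jar with a white cap, 64 mm across, 105 mm high, loose, on the shelf. Origin: centre of its underside. Not to be disturbed.
- cup: Yellow melamine cup, 78 mm across the rim, 80 mm high, loose, on the shelf. Origin: centre of its underside. Not to be disturbed.
- tray: Bamboo tray 150 x 90 x 18 mm (x, y, z), loose, on the shelf. Origin: centre of its underside. Not to be disturbed.
- tin: Lidded round aluminium tin, 63 mm across, 62 mm high, loose, standing in the tray. Origin: centre of its underside. Not to be disturbed.
Mind the look-alikes: they are no part of the job. There is more than one size of the pot; the one meant has the size given above.

How it is judged:
On the way, in this order (a step that is already met when the one before it is completed fails the run):
1. a finger has pushed the bin's front outward while the pot still stands on the shelf (value of joint tilt above 0.15 rad and contact force between the fingers and bin above 0.3 N and z of pot in the frame of mount above 0.154 m), for 0.05 s.
2. the pot has gone over the lip into the bin while a finger keeps it open (value of joint tilt above 0.15 rad and contact force between the fingers and bin above 0.3 N and z of pot in the frame of bin below 0.12 m and x of pot in the frame of bin above -0.003 m and z of pot in the frame of mount below 0.12 m), for 0.05 s.
At the end, for the whole second after the job is handed in: The bin is shut (within 0.04 rad), the pot lies at rest inside it between its panel, back and cheeks, and the jar, cup, tray and tin are within 20 mm of where they stood (value of joint tilt below 0.04 rad and x of pot in the frame of bin between -0.003 and 0.098 m and y of pot in the frame of bin between -0.098 and 0.098 m and z of pot in the frame of bin between -0.008 and 0.08 m and linear speed of pot below 0.03 m/s); the robot touches nothing.
It fails at once if the pot is lifted more than 12 mm off the shelf (z of pot in the frame of mount above 0.172 m).
It fails at once if the pot is pinched or squeezed (more than 8 N from the fingers) (contact force between the fingers and pot above 8 N).
It fails at once if the bin is shoved open with the pot: more than 1 N between them while the pot is still on the shelf (contact force between pot and bin above 1 N and z of pot in the frame of mount above 0.154 m).
It fails at once if the jar, cup, tray or tin is moved more than 20 mm or tipped (distance of any of jar, cup, tray, tin from where it was at the start of the episode above 0.02 m or angle between any of jar, cup, tray, tin's own z axis and vertical above 0.3 rad).
It also fails if it takes over 45 s, if anything falls off the work surface, if the arm or the gripper's body presses on something with over 40 N, if the wrist force passes 120 N, or if a joint passes its speed limit or range.

## Working session

There is one attempt and no reset: what is moved stays moved. The work goes in short steps, Python scripts to look and compute and a tool call to move; the robot and the scene stay as the last step left them, time stands still between calls to the robot, and variables do not carry over. Pictures are saved under pics/ and viewed, and the job is handed in when it is done.

Besides the shell and the picture viewer there is one more tool, called after "Request:" as name(argument=value, ...) on one line, values as JSON. send_rows: Moves the arm, as the interface text tells. Its arguments: {"type":"object","properties":{"increments":{"type":"array","items":{"type":"array","items":{"type":"number"}}},"squeeze":{"type":"number"}},"required":["increments"]}

```bash
ls; mkdir -p pics; python3 - <<'E'
from rig import manip
import cv2
print(manip.get_state())
for n in ["scene","side","wrist"]:
    c=manip.calibration(n); print(n,c)
    im=manip.get_image(n); cv2.imwrite(f"pics/{n}0.png",im[:,:,::-1])
E
```

```text
pics
{'clock': 0.0, 'qpos': array([-1.21003163e-01,  2.76618814e-01,  1.50617610e+00,  1.45975679e-05,
        1.36070277e+00, -1.20990327e-01]), 'qd': array([ 0.00021922, -0.00098314, -0.00060104,  0.00072502,  0.00161021,
        0.00013247]), 'effort': array([ 6.20495921e-04, -4.16768074e+01, -2.45808578e+01, -1.52056768e-04,
        1.11346930e-02,  1.69860516e-05]), 'position': array([5.74451281e-01, 6.47574001e-05, 2.30409019e-01]), 'ee_rot': array([-1.22054943e-04,  9.99999546e-01, -7.94676747e-06, -9.44690200e-04]), 'contact_force': array([ 0.27793391, -0.14680026,  0.74660111]), 'moment': array([-0.00093041, -0.02376199,  0.03422609]), 'width': 0.0853922293043488}
scene {'fx': 443.5149922339718, 'fy': 443.5149922339718, 'cx': 273.4787984229731, 'cy': 205.45038451998795, 'camera_from_world': array([[-0.93615411, -0.35156939, -0.00380166,  0.588433  ],
       [ 0.23863334, -0.64329607,  0.72747804, -0.24946181],
       [-0.25820461,  0.68012435,  0.68612044, -0.79071818],
       [ 0.        ,  0.        ,  0.        ,  1.        ]])}
side {'fx': 460.94883921532016, 'fy': 460.94883921532016, 'cx': 274.7803028311062, 'cy': 211.28869794642753, 'camera_from_world': array([[ 0.96808502, -0.25061664, -0.00163906, -0.58915807],
       [ 0.16595408,  0.63612128,  0.753531  , -0.23970307],
       [-0.18780476, -0.72975408,  0.65741034, -0.81900005],
       [ 0.        ,  0.        ,  0.        ,  1.        ]])}
wrist {'fx': 291.9894598959026, 'fy': 291.9894598959026, 'cx': 280.8882322291844, 'cy': 209.59756422288163, 'camera_from_world': array([[ 9.99997460e-01, -4.42454397e-04, -2.21007323e-03,
        -5.73697347e-01],
       [-2.22221047e-04,  9.56411708e-01, -2.92021567e-01,
         3.67235733e-02],
       [ 2.24294614e-03,  2.92021316e-01,  9.56409180e-01,
        -3.80745466e-01],
       [ 0.00000000e+00,  0.00000000e+00,  0.00000000e+00,
         1.00000000e+00]])}
```

View pics/scene0.png

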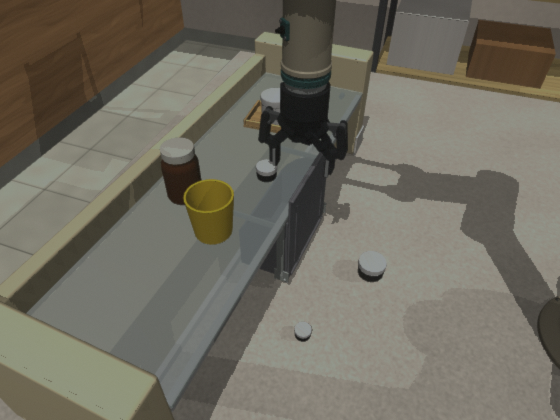

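View pics/side0.png

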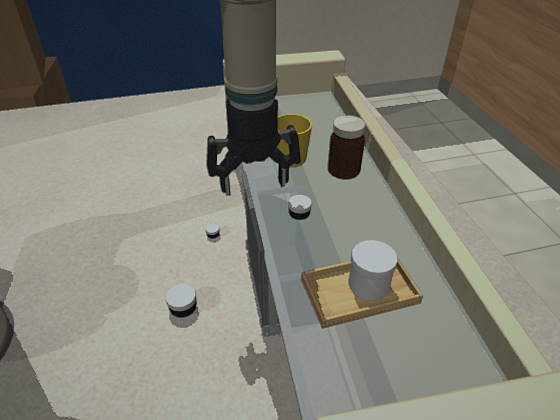

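View pics/wrist0.png

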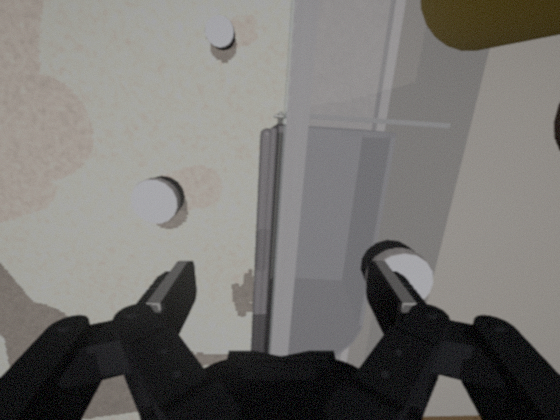

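```bash
python3 - <<'E'
import cv2,numpy as np
a=cv2.imread("pics/wrist0.png")[80:360,220:460]; b=cv2.imread("pics/side0.png")[150:360,170:350]; s=cv2.imread("pics/scene0.png")[120:350,210:400]
b=cv2.convertScaleAbs(b,alpha=1.5)
r=lambda i,w:cv2.resize(i,(w,int(i.shape[0]*w/i.shape[1])),interpolation=cv2.INTER_CUBIC)
cv2.imwrite("pics/w0c.png",r(cv2.convertScaleAbs(a,alpha=1.6),510))
h=480
l=[cv2.resize(i,(int(i.shape[1]*h/i.shape[0]),h),interpolation=cv2.INTER_CUBIC) for i in (b,s)]
o=np.hstack(l);print(o.shape);cv2.imwrite("pics/ss0c.png",r(o,800))
E
```

```text
(480, 807, 3)
```

View pics/w0c.png

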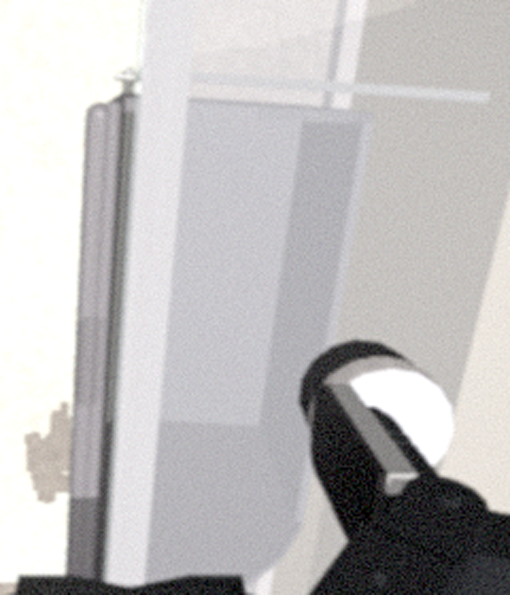

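View pics/ss0c.png

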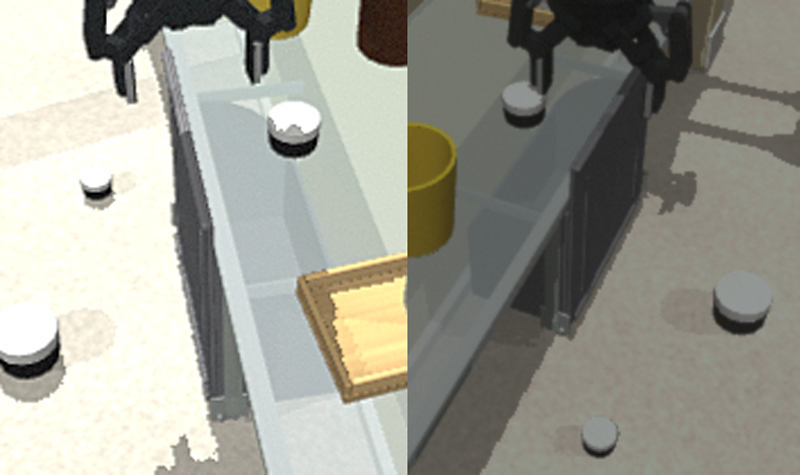

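Request:
send_rows(increments=[[1,-0.02,0.02,-0.05,0],[1,-0.01,0.04,-0.05,0],[1,0,0.04,-0.02,0],[1,0,0.03,0,0],[1,0,0,0,0]])

```text
clock: 0.78
position: [0.5452, -0.1305, 0.3492]
ee_rot: [0.0, 1.0, -0.002, -0.0]
contact_force: [-0.6, 0.3, -0.1]
width: 0.0858
```

```bash
python3 - <<'E'
from rig import manip
import cv2,pickle
s=manip.get_state();print(s['clock'],s['position'],s['ee_rot'])
d={}
for n in ["wrist","scene","side"]:
    c=manip.calibration(n)
    im=manip.get_image(n)[:,:,::-1]; cv2.imwrite(f"pics/{n}1.png",im);d[n]=c
pickle.dump(d,open("cal1.pkl","wb"))
E
```

```text
0.775 [ 0.54521643 -0.13045847  0.3492104 ] [ 1.75949346e-04  9.99998757e-01 -1.55442151e-03 -1.98212346e-04]
```

View pics/wrist1.png

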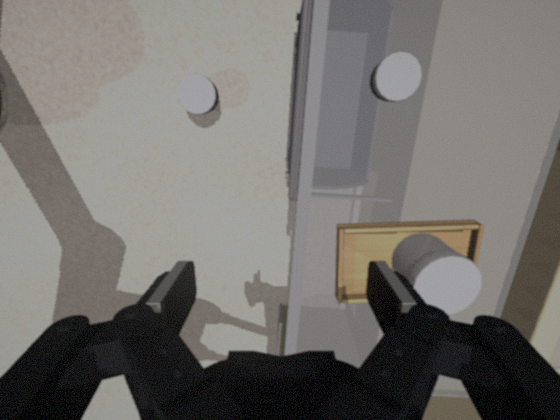

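View pics/scene1.png

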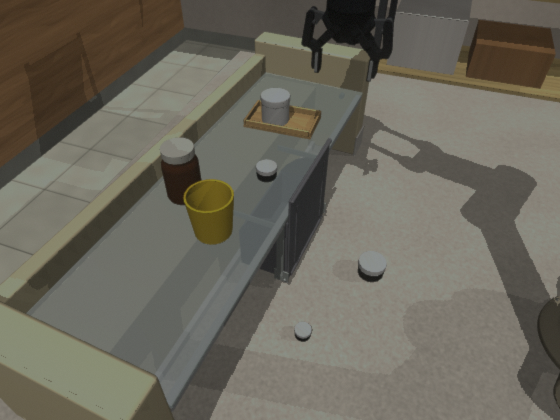

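View pics/side1.png

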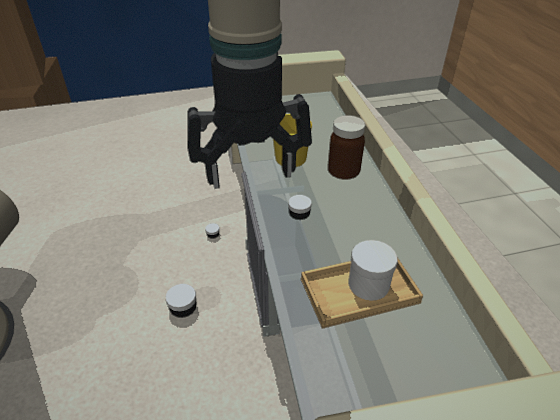

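```bash
python3 - <<'E'
import cv2,numpy as np
for n,(x0,y0,x1,y1),f in [("scene",(250,70,380,290),2.7),("side",(230,120,330,340),2.7),("wrist",(270,0,430,220),2.7)]:
    a=cv2.imread(f"pics/{n}1.png")[y0:y1,x0:x1]
    a=cv2.resize(cv2.convertScaleAbs(a,alpha=1.4),None,fx=f,fy=f,interpolation=cv2.INTER_CUBIC)
    for k in range(0,x1-x0,20): cv2.putText(a,str(x0+k),(int(k*f),8),0,.3,(0,0,255));cv2.line(a,(int(k*f),8),(int(k*f),12),(0,0,255))
    for k in range(20,y1-y0,20): cv2.putText(a,str(y0+k),(0,int(k*f)),0,.3,(0,0,255));cv2.line(a,(0,int(k*f)),(6,int(k*f)),(0,0,255))
    cv2.imwrite(f"pics/{n}1c.png",a)
ims=[cv2.imread(f"pics/{n}1c.png") for n in ("scene","side")]
cv2.imwrite("pics/cmp.png",np.hstack(ims))
E
```

```text
(no output)
```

View pics/cmp.png

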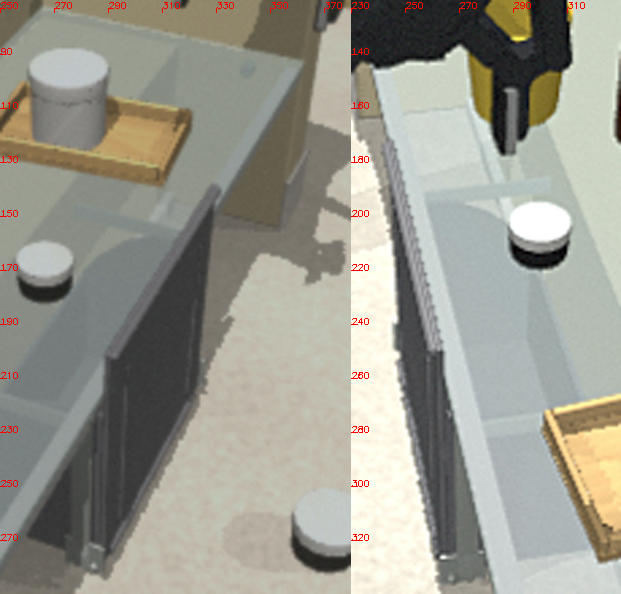

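View pics/wrist1c.png

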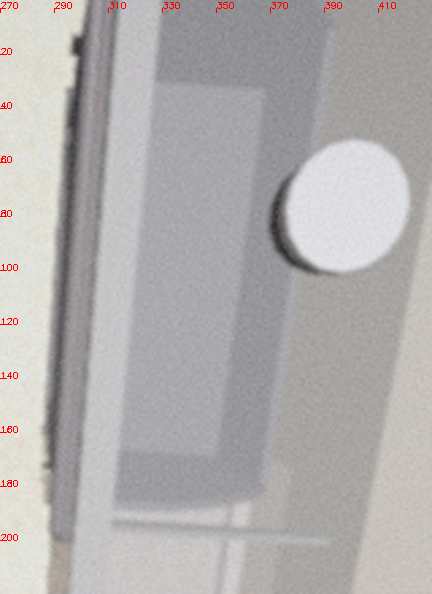

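```bash
cat > h.py <<'E'
import numpy as np
def ray(c,u,v):
    T=c['camera_from_world'];R=T[:3,:3]
    d=R.T@np.array([(u-c['cx'])/c['fx'],-(v-c['cy'])/c['fy'],-1.]);o=-R.T@T[:3,3];return o,d
def onz(c,u,v,z):
    o,d=ray(c,u,v);return o+d*(z-o[2])/d[2]
def tri(*l):
    A=0;b=0
    for c,u,v in l:
        o,d=ray(c,u,v);d=d/np.linalg.norm(d);P=np.eye(3)-np.outer(d,d);A=A+P;b=b+P@o
    return np.linalg.solve(A,b)
def proj(c,p):
    q=c['camera_from_world']@np.append(p,1);return c['cx']-c['fx']*q[0]/q[2],c['cy']+c['fy']*q[1]/q[2]
E
python3 - <<'E'
from h import *
import pickle,cv2
np.set_printoptions(precision=4,suppress=True)
d=pickle.load(open("cal1.pkl","rb"));S,D,W=d['scene'],d['side'],d['wrist']
a=tri((S,290.5,201),(D,243,171));b=tri((S,328.5,138.5),(D,263,249.5));print("rim +y",a,"-y",b,np.linalg.norm(a-b),"yaw",np.arctan2(-(a-b)[0],(a-b)[1]))
for n,pts in (("scene",[(290.5,201),(328.5,138.5)]),("side",[(243,171),(263,249.5)])):
    print(n,[onz(d[n],*p,.23) for p in pts])
print("lip wrist outer", [onz(W,u,v,.19) for u,v in [(312,10),(297.5,215)]],"panel inner edge wrist z.23",[onz(W,u,v,.23) for u,v in [(310,20),(298,195)]])
# pot lid
for n,(x0,y0,x1,y1),t in (("wrist",(370,45,430,108),180),("scene",(250,155,282,190),130),("side",(280,190,320,225),130)):
    im=cv2.imread(f"pics/{n}1.png");g=cv2.cvtColor(im,6)[y0:y1,x0:x1]
    t,m=cv2.threshold(g,0,255,cv2.THRESH_OTSU) if n!="wrist" else (150,((g>158)*255).astype(np.uint8))
    c=max(cv2.findContours(m,0,1)[0],key=cv2.contourArea);e=cv2.fitEllipse(c)
    u,v=e[0][0]+x0,e[0][1]+y0;print(n,t,g.min(),g.max(),u,v,e[1],onz(d[n],u,v,.216))
    h=c[:,0,:]+[x0,y0];P=np.array([onz(d[n],*p,.216) for p in h]);print(np.ptp(P,axis=0))
# other objects: approx
print("tray corners",[onz(W,u,v,.208)[:2] for u,v in [(337,226),(480,221),(482,255),(338,303)]])
print("cup side/scene", onz(S,211,200,.27), "jar cap",onz(S,178,150,.295),onz(D,348,127,.295))
# fingertips
print("tips", tri((S,318,72),(D,215,186)), )
E
```

```text
rim +y [0.5696 0.0716 0.2288] -y [ 0.5593 -0.1262  0.2269] 0.19805064723465185 yaw -0.05216970026104109
scene [array([0.5704, 0.0725, 0.23  ]), array([ 0.5595, -0.1221,  0.23  ])]
side [array([0.5682, 0.0695, 0.23  ]), array([ 0.5576, -0.1294,  0.23  ])]
lip wrist outer [array([0.5732, 0.0397, 0.19  ]), array([ 0.5628, -0.1533,  0.19  ])] panel inner edge wrist z.23 [array([0.5681, 0.0204, 0.23  ]), array([ 0.5607, -0.1208,  0.23  ])]
wrist 150 32 164 396.34928703308105 79.70614624023438 (34.8362922668457, 37.803287506103516) [ 0.6457 -0.0212  0.216 ]
[0.0356 0.0343 0.    ]
scene 70.0 20 141 265.5 172.0 (36.48910140991211, 40.48707962036133) [0.6431 0.0003 0.216 ]
[0.0889 0.1113 0.    ]
side 87.0 0 199 299.5 207.0 (39.91123962402344, 46.57622146606445) [ 0.6425 -0.0354  0.216 ]
[0.0887 0.1005 0.    ]
tray corners [array([ 0.6028, -0.1595]), array([ 0.7497, -0.1545]), array([ 0.7594, -0.193 ]), array([ 0.6088, -0.252 ])]
cup side/scene [0.6712 0.1537 0.27  ] jar cap [0.7614 0.0873 0.295 ] [0.759  0.0633 0.295 ]
tips [ 0.5421 -0.1096  0.3604]
```

```bash
python3 - <<'E'
from h import *
import pickle
np.set_printoptions(precision=4,suppress=True)
d=pickle.load(open("cal1.pkl","rb"));S,D,W=d['scene'],d['side'],d['wrist']
l=[(W,398.7,76),(S,266.7,166),(D,300,203.7)]
for x in l: print(onz(*x,.216))
p=tri(*l);print("tri",p)
print("diam",np.linalg.norm(onz(W,375.5,76,.216)-onz(W,422,76,.216)))
y=-.053;R=np.array([[np.cos(y),-np.sin(y)],[np.sin(y),np.cos(y)]])
lip0=np.array([.5645+.003,-.0275]) # mid rim +3mm
print("mount axes: pot",R.T@(p[:2]-lip0))
# lip pts
for q in [(.5732,.0397),(.5628,-.1533),(.5681,.0204),(.5607,-.1208),(.5696,.0716),(.5593,-.1262),(.6028,-.1595),(.7497,-.1545),(.671,.154),(.760,.075)]: print(q,R.T@(np.array(q)-lip0))
# left/right tips
c=d['scene']
E
```

```text
[ 0.6474 -0.0183  0.216 ]
[ 0.6474 -0.0169  0.216 ]
[ 0.6458 -0.0274  0.216 ]
tri [ 0.6486 -0.0197  0.2117]
diam 0.04033084534103488
mount axes: pot [0.0806 0.0121]
(0.5732, 0.0397) [0.0021 0.0674]
(0.5628, -0.1533) [ 0.002  -0.1259]
(0.5681, 0.0204) [-0.0019  0.0479]
(0.5607, -0.1208) [-0.0018 -0.0935]
(0.5696, 0.0716) [-0.0032  0.0991]
(0.5593, -0.1262) [-0.003 -0.099]
(0.6028, -0.1595) [ 0.0422 -0.1299]
(0.7497, -0.1545) [ 0.1887 -0.1172]
(0.671, 0.154) [0.0937 0.1867]
(0.76, 0.075) [0.1868 0.1126]
```

```bash
python3 - <<'E'
import cv2,numpy as np
L=[]
for n,(x0,y0,x1,y1) in [("scene",(295,20,405,90)),("side",(180,90,320,195))]:
    a=cv2.imread(f"pics/{n}1.png")[y0:y1,x0:x1];f=4
    a=cv2.resize(cv2.convertScaleAbs(a,alpha=2.2),None,fx=f,fy=f,interpolation=cv2.INTER_CUBIC)
    for k in range(0,x1-x0,10): cv2.putText(a,str(x0+k),(int(k*f),8),0,.3,(0,0,255));cv2.line(a,(int(k*f),8),(int(k*f),12),(0,0,255))
    for k in range(10,y1-y0,10): cv2.putText(a,str(y0+k),(0,int(k*f)),0,.3,(0,0,255))
    cv2.imwrite(f"pics/{n}1t.png",a)
E
```

```text
(no output)
```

View pics/scene1t.png

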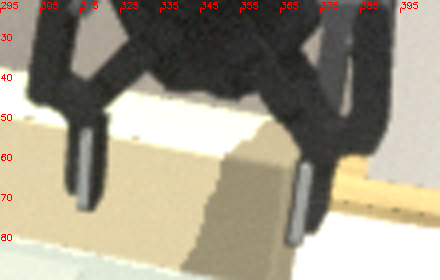

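View pics/side1t.png

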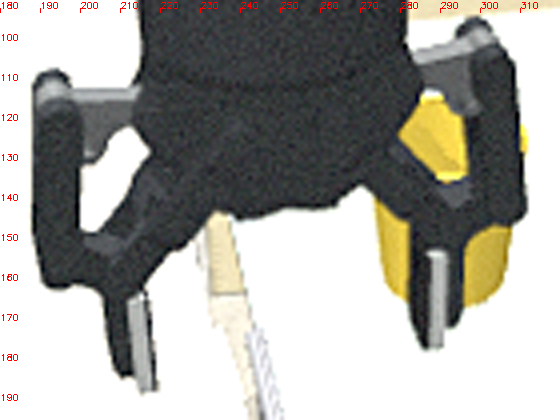

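```bash
python3 - <<'E'
from h import *
import pickle
np.set_printoptions(precision=4,suppress=True)
d=pickle.load(open("cal1.pkl","rb"));S,D=d['scene'],d['side']
print(tri((S,368.5,81.5),(D,215.5,188)),tri((S,317,72.5),(D,287,177.5)))
E
```

```text
[ 0.4996 -0.1294  0.357 ] [ 0.5927 -0.1306  0.3569]
```

```bash
python3 - <<'E'
from h import *
import pickle
np.set_printoptions(precision=4,suppress=True)
d=pickle.load(open("cal1.pkl","rb"));S,D=d['scene'],d['side']
t=np.array([.5452,-.1305,.3492])
for n,a,b in [("-x knuckle bottom outer",(387,56.5),(192,160)),("-x finger top back",(375,58),(206,163)),("+x knuckle bottom outer",(303,44),(308,144)),("-x fingertip back",(373,78.5),(210,184))]:
    p=tri((S,*a),(D,*b));print(n,p-t)
E
```

```text
-x knuckle bottom outer [-0.0693 -0.0002  0.0559]
-x finger top back [-0.0519 -0.001   0.0496]
+x knuckle bottom outer [0.0748 0.0003 0.055 ]
-x fingertip back [-0.0521  0.0017  0.015 ]
```

Request:
send_rows(increments=[[1,0.03,-0.04,0,0],[1,0.03,-0.04,0,0],[1,0.0268,-0.0316,0.02,0],[1,0,0,0.04,0.053],[1,0,0,0.03,0],[1,0,0,0,0]])

```text
clock: 1.68
position: [0.6303, -0.0152, 0.2566]
ee_rot: [-0.001, 1.0, -0.026, -0.003]
contact_force: [-0.3, 0.9, 0.6]
width: 0.0851
```

```bash
cat > look.py <<'E'
import sys,cv2,numpy as np
from rig import manip
k=sys.argv[1]
s=manip.get_state();print(s['clock'],s['position'],s['ee_rot'],s['contact_force'])
y=-.053;R=np.array([[np.cos(y),-np.sin(y)],[np.sin(y),np.cos(y)]])
print("niche xc,yc",R.T@(s['position'][:2]-[.5675,-.0275]))
L=[]
for n,(x0,y0,x1,y1) in [("scene",(220,70,400,290)),("side",(180,100,350,308))]:
    im=manip.get_image(n)[:,:,::-1];cv2.imwrite(f"pics/{n}{k}.png",im)
    a=cv2.convertScaleAbs(im[y0:y1,x0:x1],alpha=1.6);L.append(cv2.resize(a,(395,483),interpolation=cv2.INTER_CUBIC))
cv2.imwrite(f"pics/l{k}.png",np.hstack(L))
E
python3 look.py 2
```

```text
1.675 [ 0.63031112 -0.01523401  0.25659966] [-5.43172939e-04  9.99668448e-01 -2.55244492e-02 -3.34682110e-03] [-0.31505277  0.90921851  0.61968908]
niche xc,yc [0.06207313 0.0155762 ]
```

View pics/l2.png

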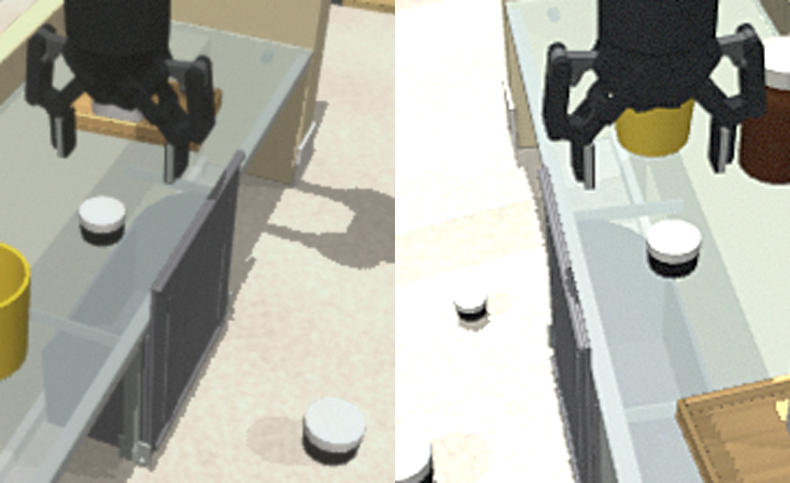

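Request:
send_rows(increments=[[1,0.003,0.003,0.02,0],[1,0,0,0.02,0],[1,0,0,0,0]])

```text
clock: 2.15
position: [0.6349, -0.0201, 0.22]
ee_rot: [-0.0, 1.0, -0.027, -0.0]
contact_force: [-0.1, -0.5, -0.1]
width: 0.0857
```

```bash
python3 look.py 3; python3 -c "
from rig import manip
import cv2
cv2.imwrite('pics/wrist3.png',manip.get_image('wrist')[:,:,::-1])"
```

```text
2.15 [ 0.63492795 -0.02006192  0.21999909] [-7.41427548e-05  9.99648013e-01 -2.65300337e-02 -4.97290147e-05] [-0.13000761 -0.48922183 -0.14815594]
niche xc,yc [0.06693924 0.01099964]
```

View pics/l3.png

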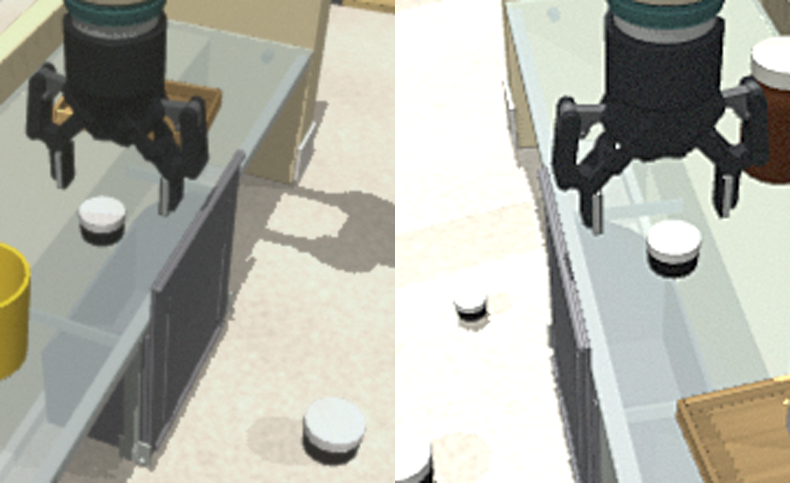

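View pics/wrist3.png

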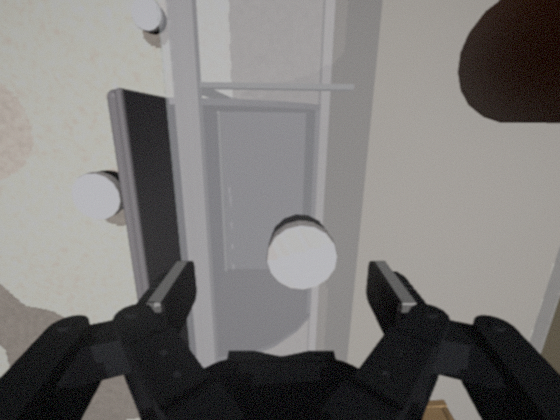

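```bash
python3 - <<'E'
from rig import manip
from h import *
W=manip.calibration('wrist');print(manip.get_state()['position'])
for u,v in [(302,254),(267,254),(337,254),(302,219),(302,289)]: print(onz(W,u,v,.216))
print("finger tips proj", [proj(W,[.6349+s*.0427,-.0201-s*.0023,.230]) for s in(-1,1)])
E
```

```text
[ 0.63605182 -0.02022711  0.22157295]
[ 0.64768808 -0.01643522  0.216     ]
[ 0.62817474 -0.01536425  0.216     ]
[ 0.66721639 -0.01750701  0.216     ]
[0.64835447 0.00420169 0.216     ]
[ 0.64696838 -0.03872292  0.216     ]
finger tips proj [(np.float64(196.64107181759488), np.float64(273.64685532231294)), (np.float64(362.1222576345932), np.float64(273.46126811213884))]
```

Request:
send_rows(increments=[[1,-0.002,-0.004,0.01,0],[1,0,0,0.01,0],[1,0,0,0.006,0],[1,0,0,0,0],[1,0,0,0,0]])

```text
clock: 2.92
position: [0.6334, -0.0161, 0.1936]
ee_rot: [0.0, 1.0, -0.027, 0.0]
contact_force: [-0.2, 0.3, -0.1]
width: 0.0858
```

```bash
python3 look.py 4
```

```text
2.925 [ 0.63344595 -0.01610408  0.19359874] [ 3.20794333e-05  9.99648283e-01 -2.65194335e-02  1.71606829e-04] [-0.24258175  0.32198768 -0.14293243]
niche xc,yc [0.06524965 0.01487341]
```

View pics/l4.png

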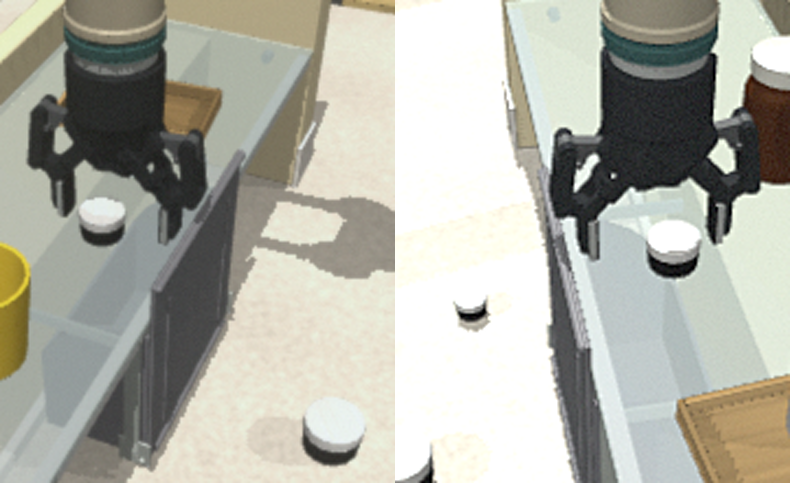

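Request:
send_rows(increments=[[1,0,0,0.004,0],[1,-0.01,0,0,0],[1,-0.01,0,0,0],[1,-0.01,0,0,0],[1,-0.01,0,0,0],[1,-0.01,0,0,0],[1,-0.01,0,0,0],[1,0,0,0,0]])

```text
clock: 4.03
position: [0.572, -0.0128, 0.1899]
ee_rot: [0.0, 1.0, -0.026, -0.001]
contact_force: [2.8, -0.3, 2.3]
width: 0.0853
```

```bash
python3 look.py 5; python3 -c "
from rig import manip
import cv2
cv2.imwrite('pics/wrist5.png',manip.get_image('wrist')[:,:,::-1])"
```

```text
4.025 [ 0.57201398 -0.01279393  0.18992911] [ 4.83031719e-05  9.99649146e-01 -2.64821123e-02 -5.28994746e-04] [ 2.8442906  -0.27565072  2.29306765]
niche xc,yc [0.00372859 0.01492455]
```

View pics/l5.png

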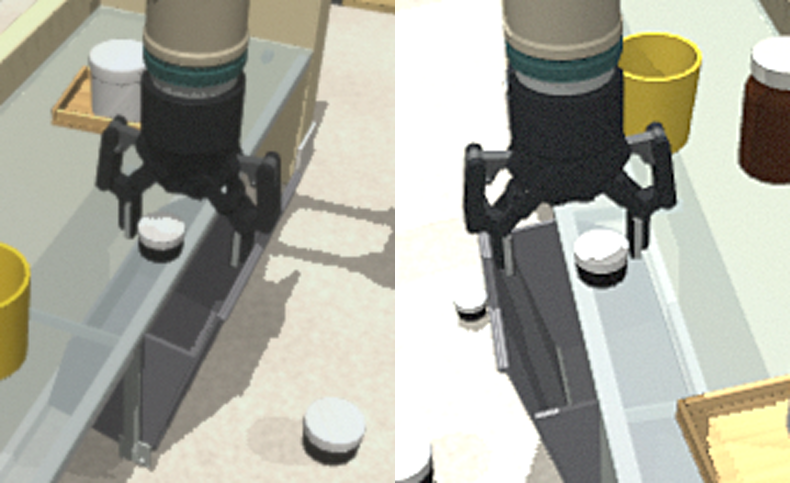

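View pics/wrist5.png

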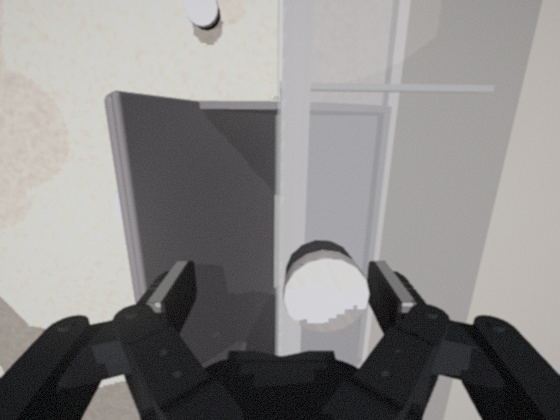

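Request:
send_rows(increments=[[1,-0.01,0,0,0],[1,-0.01,0,0,0],[1,-0.01,0,0,0],[1,-0.01,0,0,0],[1,-0.005,0,0,0],[1,0,0,0,0],[1,0,0,0,0]])

```text
clock: 5.05
position: [0.5281, -0.0104, 0.1899]
ee_rot: [-0.0, 1.0, -0.026, -0.0]
contact_force: [1.0, 0.3, 2.8]
width: 0.0851
```

```bash
python3 look.py 6; python3 -c "
from rig import manip
import cv2
cv2.imwrite('pics/wrist6.png',manip.get_image('wrist')[:,:,::-1])"
```

```text
5.05 [ 0.52807226 -0.01043602  0.18989301] [-5.07062261e-06  9.99649372e-01 -2.64771128e-02 -3.10449607e-04] [1.00459712 0.34390376 2.7626947 ]
niche xc,yc [-0.04027634  0.01495133]
```

View pics/l6.png

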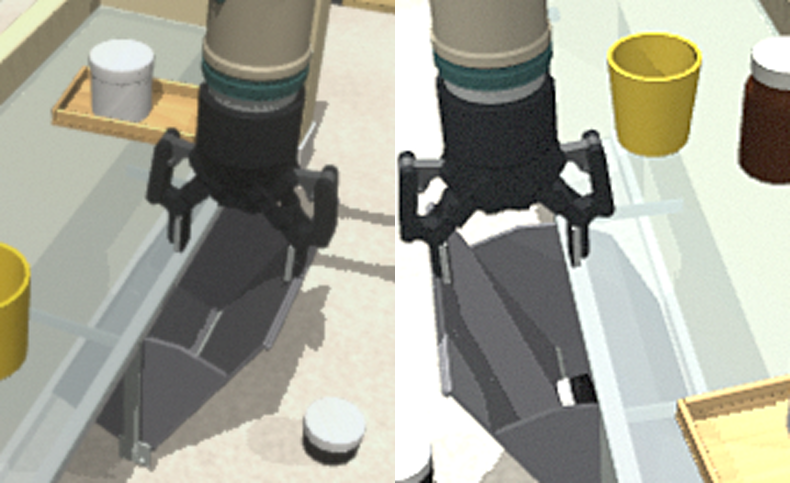

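View pics/wrist6.png

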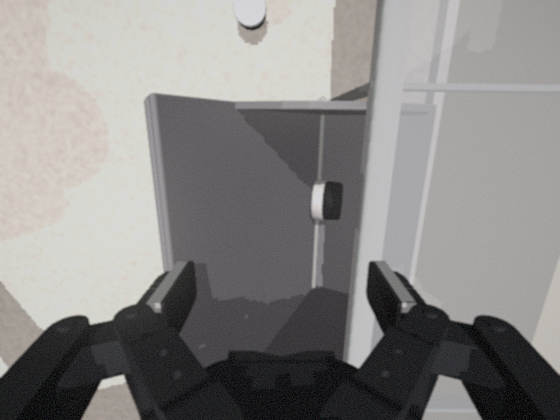

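The wrist view shows the pot on its side inside the bin, at about (327,200). I'll let the bin close behind the finger as I retreat.

Request:
send_rows(increments=[[1,0,0,0,0],[1,0.015,0,0,0],[1,0.015,0,0,0],[1,0.015,0,0,0],[1,0.015,0,0,0],[1,0.015,0,0,0],[1,0.015,0,0,0],[1,0.015,0,0,0]])

```text
clock: 6.2
position: [0.6274, -0.0168, 0.207]
ee_rot: [0.002, 1.0, -0.026, -0.002]
contact_force: [-36.6, -0.4, 80.3]
width: 0.0856
```

Request:
send_rows(increments=[[1,0,0,0,0],[1,0,0,-0.02,0],[1,0,0,-0.04,0],[1,0,0,-0.05,0],[1,0,0,-0.03,0],[1,-0.03,0.03,0,0],[1,-0.03,0.03,0,0],[1,0,0,0,0]])

```text
clock: 7.2
position: [0.568, -0.0741, 0.3288]
ee_rot: [0.0, 1.0, -0.028, -0.002]
contact_force: [0.6, 0.3, -0.4]
width: 0.0856
```

```bash
python3 look.py 7; python3 -c "
from rig import manip
import cv2
cv2.imwrite('pics/wrist7.png',manip.get_image('wrist')[:,:,::-1])"
```

```text
7.2 [ 0.56795326 -0.07411683  0.3287925 ] [ 7.76438527e-05  9.99611196e-01 -2.78319315e-02 -1.68360421e-03] [ 0.55169181  0.30546294 -0.35203179]
niche xc,yc [ 0.00292216 -0.04652736]
```

View pics/l7.png

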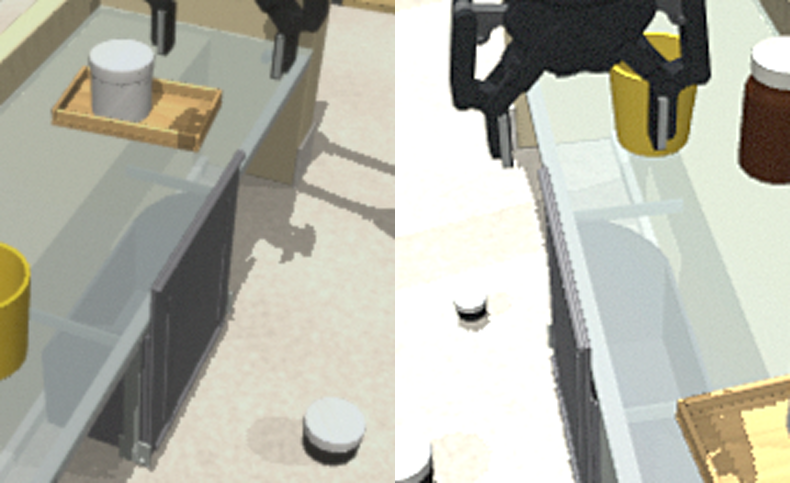

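View pics/wrist7.png

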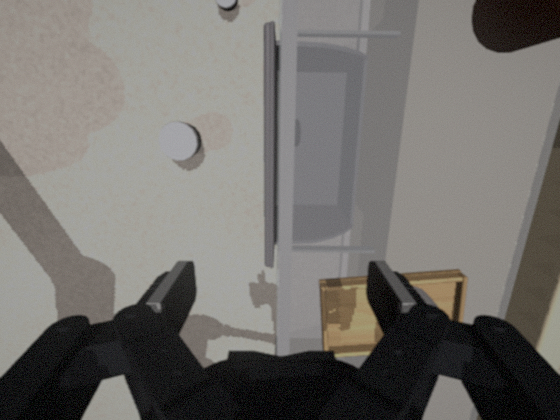

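```bash
python3 - <<'E'
import cv2,numpy as np
a=cv2.imread("pics/wrist7.png")[10:280,240:420];b=cv2.imread("pics/side7.png")[160:340,230:350]
L=[cv2.resize(cv2.convertScaleAbs(i,alpha=2),(int(i.shape[1]*590/i.shape[0]),590),interpolation=cv2.INTER_CUBIC) for i in(a,b)]
cv2.imwrite("pics/c7.png",np.hstack(L))
for n in("scene","side"):
    p=cv2.imread(f"pics/{n}1.png").astype(int);q=cv2.imread(f"pics/{n}7.png").astype(int)
    m=(abs(p-q).max(2)>40).astype(np.uint8)
    k,_,s,_=cv2.connectedComponentsWithStats(m)
    print(n,[list(x) for x in s[1:] if x[4]>15])
E
```

```text
scene [[np.int32(278), np.int32(0), np.int32(37), np.int32(95), np.int32(1166)], [np.int32(321), np.int32(0), np.int32(55), np.int32(106), np.int32(2471)], [np.int32(327), np.int32(3), np.int32(13), np.int32(4), np.int32(35)], [np.int32(316), np.int32(6), np.int32(10), np.int32(6), np.int32(39)], [np.int32(313), np.int32(20), np.int32(14), np.int32(20), np.int32(160)], [np.int32(383), np.int32(20), np.int32(4), np.int32(22), np.int32(43)], [np.int32(379), np.int32(31), np.int32(14), np.int32(28), np.int32(214)], [np.int32(315), np.int32(52), np.int32(3), np.int32(14), np.int32(32)], [np.int32(316), np.int32(67), np.int32(5), np.int32(6), np.int32(20)], [np.int32(369), np.int32(66), np.int32(9), np.int32(16), np.int32(49)], [np.int32(365), np.int32(117), np.int32(124), np.int32(54), np.int32(903)], [np.int32(298), np.int32(119), np.int32(18), np.int32(13), np.int32(125)], [np.int32(372), np.int32(137), np.int32(48), np.int32(21), np.int32(224)], [np.int32(358), np.int32(140), np.int32(52), np.int32(26), np.int32(330)], [np.int32(354), np.int32(158), np.int32(24), np.int32(17), np.int3
[... 878 characters left out ...]
np.int32(27), np.int32(166)], [np.int32(229), np.int32(26), np.int32(87), np.int32(152), np.int32(2433)], [np.int32(232), np.int32(52), np.int32(34), np.int32(8), np.int32(111)], [np.int32(187), np.int32(55), np.int32(82), np.int32(134), np.int32(2778)], [np.int32(0), np.int32(190), np.int32(19), np.int32(56), np.int32(477)], [np.int32(288), np.int32(195), np.int32(23), np.int32(25), np.int32(404)], [np.int32(12), np.int32(268), np.int32(30), np.int32(122), np.int32(731)], [np.int32(302), np.int32(269), np.int32(34), np.int32(51), np.int32(676)], [np.int32(259), np.int32(409), np.int32(10), np.int32(11), np.int32(69)], [np.int32(316), np.int32(411), np.int32(35), np.int32(9), np.int32(202)]]
```

View pics/c7.png

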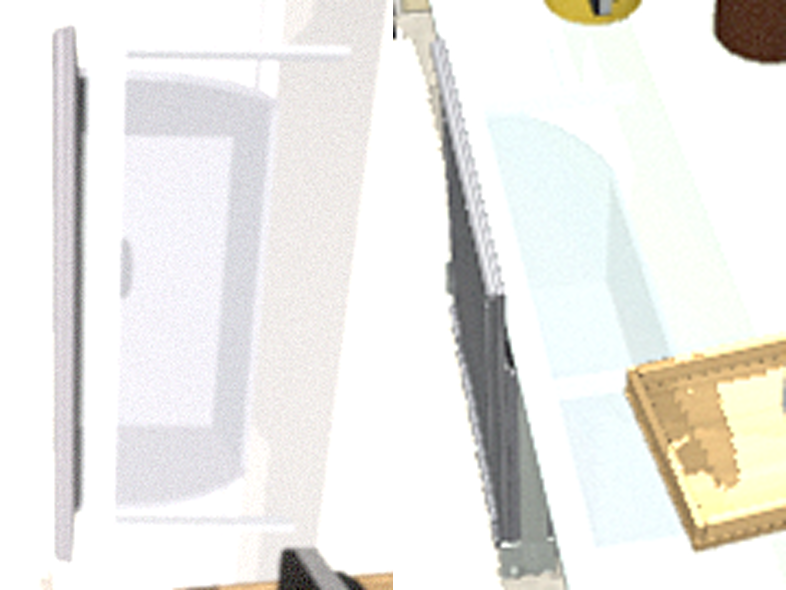

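Request:
send_rows(increments=[[1,0,0,-0.01,0],[1,0,0,0,0],[1,0,0,0,0],[1,0,0,0,0],[1,0,0,0,0],[1,0,0,0,0],[1,0,0,0,0],[1,0,0,0,0]])

```text
clock: 8.35
position: [0.5701, -0.0728, 0.3395]
ee_rot: [0.0, 1.0, -0.027, 0.0]
contact_force: [-0.3, 0.1, -0.2]
width: 0.0857
```

```bash
python3 look.py 8; python3 - <<'E'
from rig import manip
import cv2,numpy as np
w=manip.get_image('wrist')[:,:,::-1]
a=w[10:280,240:420];b=cv2.imread("pics/side8.png")[160:340,230:350]
L=[cv2.resize(cv2.convertScaleAbs(i,alpha=2),(int(i.shape[1]*590/i.shape[0]),590),interpolation=cv2.INTER_CUBIC) for i in(a,b)]
cv2.imwrite("pics/c8.png",np.hstack(L))
E
```

```text
8.35 [ 0.57011244 -0.07278235  0.33954908] [ 6.96321703e-06  9.99648443e-01 -2.65139387e-02  4.51583388e-05] [-0.3206694   0.06515693 -0.23674599]
niche xc,yc [ 0.00500761 -0.04508037]
```

View pics/c8.png

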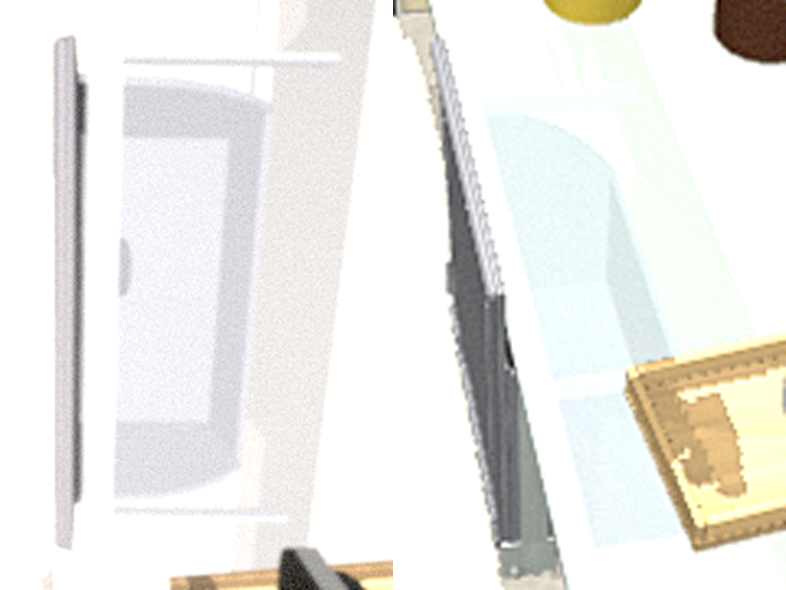

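The pot is lying still inside the shut bin and the arm is clear, so I'm handing in the job.

```bash
python3 -c "
from rig import manip
print(manip.sign_off())"
```

```text
the job is handed in; nothing more can be done
None
```

The pot is in the bin and the bin is shut, but one force spike on the way back may count against the run. I handed the job in at about 8.5 s and got no verdict.

**What I did:** I chose the pot on the shelf, which measured about 40 mm across; the two look-alikes stood on the table. With the gripper open, I lowered one finger between the panel and the pot and the other behind the pot. A single straight move towards the robot pushed the panel open while the rear finger swept the pot over the lip. Then I moved back so the panel could follow the finger shut, and lifted clear.

**Last checks:**
- **Bin:** the panel looks the same as it did at the start.
- **Pot:** it is on the bin floor near the panel, in the same place in two views about 1 s apart.
- **Jar, cup, tray and tin:** I saw no movement in the before and after pictures. The only change on the tray is the gripper's shadow.
- **Arm:** it is clear of everything, with a contact force of about 0.

**What went wrong:** at the end of the return move the wrist read about 37 N sideways and 80 N upward (88 N in total), and the tool was pushed up about 17 mm. The rising panel edge most likely caught under the finger's outer linkage. That reading is below the 120 N wrist limit, but I only had it at the end of the move, so the peak could have been higher. If that part counts as the arm or gripper body, the 40 N limit was probably exceeded. The force was gone once I lifted clear, and the pictures show no lasting effect.

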